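# Clamp a linear shaft in the cam fixture

## Robot

A 7-joint arm with a two-finger parallel gripper is mounted at the origin on the work surface. World frame = base frame: x ahead of the robot, y to its left, z up, the work surface at z = 0. Lengths are in m, angles in rad, forces in N, time in s.
With the tool pointing down it reaches from about 0.4 to 0.85 m from the base axis. Payload 4.5 kg.
Tool frame: the origin (TCP) lies between the finger pads; the fingertips stand 11 mm ahead of it and the grasp point (between the pads) lies 8 mm behind it (r.nose_length is the distance from the TCP to the fingertips, in m); z points along the fingers, y is the line along which they close (so a half turn about z gives the same grasp; the last joint's range is limited). The gripper opens to 88 mm and grips with 3 to 60 N. Pads are 18 mm wide; open, the fingers measure 123 mm over their backs; the gripper's body (75 mm by 187 mm) begins 45 mm behind the grasp point.
Start: joints at [-1.207, 0.689, -0.195, 1.565, 0.157, 0.902, -0.215], TCP at [0.202, 0.591, 0.25] pointing down, gripper open.
Joint ranges: [-3.01, 3.01], [-0.46, 2.08], [-1.47, 1.51], [0.13, 2.56], [-1, 4.14], [0.04, 2.09], [-2.66, 2.66]. Speed limits (rad/s): [2.57, 2.57, 3.14, 3.14, 3.14, 3.14, 3.14].

## Interface

Orientations are given as a unit quaternion [x, y, z, w].
In Python, from plant import get_state, snapshot, camera_model, r gives the robot as it stands.
- The arm moves only by the shell command python3 -m inch 'ROWS' [FORCE]. ROWS is text: rows parted by semicolons, each of 7 numbers parted by spaces: the opening, from -1 (shut) to 1 (fully open), then the shift along the tool's x, y, z in m, then the turn, a rotation vector about the tool's x, y, z in rad. A call has 1 to 20 rows; each row shifts and turns the commanded pose from where the row before left it, along the tool's axes as they then stand; what a row does not reach is not made up. A row lasts 1/12 s, in which the tool goes at most 41.7 mm and 7.16 degrees, less where a joint would pass 70% of its speed; a pose out of reach is approached as far as the arm can. A call is refused whole if a number of a shift passes 0.0417 or a number of a turn 0.125, either way. A call with a gripper value outside its range is refused whole. The fingers move at their own pace and stop on an object; FORCE is the grip in N (left out, the last holds). Time passes only in rows, so rows that do not move let the fingers close. It gives the time, the measured TCP pose, the force, the opening and the grip force at its end, in the units of the state.
- get_state(): the state, without advancing time (a new reading comes with each control period).
- snapshot(name): name is "scene" or "top" or "wrist"; returns (picture, depth): 400x640x3 uint8, red, green, blue; 400x640 float32, m along the optical axis (not along the pixel's ray), 0 where there is no reading.
- camera_model(name): a dict with "intrinsics" (3x3 intrinsics, pixels), "dist" ([k1, k2, p1, p2, k3] as OpenCV has them; the pictures are not rectified), "view" (4x4, takes a point from world to camera coordinates). Camera axes: x right, y down, z forward; pixel columns grow to the right and rows downward; lengths in m; the calibration is good to about 2 mm. A picture is of the moment at which its call begins: read the wrist's pose just before it. camera_model takes no time and is no camera call; for the wrist camera it gives the pose at the moment of the call.
- r.finish_job(): hands the job in; it is judged then, once.
The state is a dict: "clock": time; "q": joint angles; "qd": joint speeds; "joint_torque": joint torques, N m; "tool_pos": TCP position; "eef_rot": TCP orientation; "contact_force": force on the tool from outside, world axes, zero at the start; "moment": the same for the moment, N m; "opening": opening from 0.0 (shut) to 1.0 (fully open); "finger_force": force on a finger pad.
Only numpy, scipy, OpenCV 4.12 (cv2) and the standard library are available. Lean on these libraries where they do the work, as an engineer would, in place of code of your own. Each camera call takes 0.05 s, during which the arm holds its last target. There are 200 camera calls.

## Task

Take the plain smooth shaft out of the sloping rack, lay it (do not drop it) in the trough of the cam-clamp fixture with its end right up against the steel end stop, then turn the black knob clockwise until the cam bites and holds the shaft firmly, without forcing it, and let go. Do not let the shaft drop or roll onto the table, leave the other two shafts lying in the rack, and knock nothing over.

Things in the scene. Friction and masses are not known exactly. Their poses are not given: they have to be found in the camera images.
- plain_shaft: The shaft to clamp: plain hollow steel cylinder, 22 mm diameter, 200 mm long, about 0.35 kg (varies), no steps or collars. Origin at its centre, x along its axis (it may be turned any way about that axis). It lies in one of three notches of the rack, which one varies, sloping 20 degrees.
- collar_shaft: Bystander: like the plain shaft (22 x 200 mm) but with a collar 38 mm in diameter and 18 mm long near its middle. Origin at the centre, x along its axis.
- stepped_shaft: Bystander: 22 mm diameter over its middle 150 mm, with a 13 mm thick journal 25 mm long at each end. Origin at the centre, x along its axis.
- rack: Fixed sloping rack, 231 mm wide (y), 200 mm deep. Origin under its centre on the table. Shafts lie along its x axis at y = -75, 0 and 75 mm, rising 20 degrees towards +x, centres 85 mm above the table, in shallow V notches (30 degree flanks) of two combs 62 mm either side of the middle; a lip stops the low ends. The middle 100 mm of each shaft is free beside and below.
- clamp: Fixed cam-clamp fixture on a plate 225 x 125 x 10 mm. Origin on the table under the centre of a seated shaft, x along it towards the end stop. Two blocks, 30 mm long, centred at x = -82 and 60 mm, form the trough: a fence on the +y side and a 15 degree ramp down which the shaft rolls to the fence. Between the blocks there is only the plate, 35 mm below the shaft's axis.
- seat (a point): Where the centre of the fully seated shaft belongs (against fence and end stop): 45 mm above the table over the fixture's origin, axes as the fixture's. The fence face is 11 mm from this axis on the +y side, upright to 4 mm above the axis, then a lead-in leans outwards for 10 mm more.
- stop_face (a point): Face of the steel end stop, on the seated shaft's axis, 100 mm from the seat along the fixture's +x. The stop reaches 17 mm above the axis and is 36 mm wide, 12 mm thick.
- knob_grip (a point): Where to grip the black knob's bar: on its vertical turning axis, 87 mm above the table, 75 mm towards -x and 35.3 mm towards -y of the seat (its post is bolted in a slot, -2 to +2 mm along y). The bar is 14 mm thick, 44 mm long and 36 mm tall, its top 104 mm and its underside 68 mm above the table. The point turns with the knob: the bar lies along the point's x axis.
- cam (a joint): Knob and cam angle, rad, growing clockwise from above, 0 to 1.75; at 0 (open) the bar lies along the fixture's x. Starts at 0.1 to 0.35, the cam 4 mm or more clear of a seated shaft. Turns freely (0.04 N m) until the cam meets the shaft, at 0.95 to 1.4: find the bite by feel, torque climbs within 0.1 rad and 0.3 to 0.6 N m is firm. Biting drags the shaft towards the stop. Stays where left.
- vial: Bystander: clear tube with a blue cap, standing upright on the table, 29 mm diameter, 124 mm tall. Origin under its centre.
Things that resemble listed ones, but are neither listed nor needed, are in the scene too. Leave any yellow look-alike of the plain_shaft alone.

How it is judged:
By the outcome, as a careful person would: the job done as asked, in the order asked, and still so for the second after the job is handed in, with the robot touching nothing.
It also fails if it takes over 51 s, if anything falls off the work surface, if the arm or the gripper's body presses on something with over 40 N, if the wrist force passes 120 N, or if a joint passes its speed limit or range.

## Working session

There is one attempt and no reset: what is moved stays moved. The work goes in short steps, Python scripts to look and compute and a shell command to move; the robot and the scene stay as the last step left them, time stands still between calls to the robot, and variables do not carry over. Pictures are saved under pics/ and viewed, at most 10 in all, crops included, and the job is handed in when it is done.

```bash
mkdir -p pics; ls
cat > h.py <<'E'
import numpy as np, cv2
from plant import get_state, snapshot, camera_model, r
from scipy.spatial.transform import Rotation as R
def world(cm,d,u,v,z=None):
    K=np.array(cm["intrinsics"]);D=np.array(cm["dist"]);T=np.linalg.inv(np.array(cm["view"]))
    n=cv2.undistortPoints(np.array([[[u,v]]],float),K,D)[0,0]
    ray=np.array([n[0],n[1],1.])
    if z is not None:
        w=T[:3,:3]@ray; s=(z-T[2,3])/w[2]; return T[:3,3]+s*w
    p=d[int(v)-1:int(v)+2,int(u)-1:int(u)+2]; p=p[p>0]
    return T[:3,3]+T[:3,:3]@ray*np.median(p)
E
python3 - <<'E'
from h import *
for n in ("top","scene"):
    p,d=snapshot(n); cv2.imwrite(f"pics/{n}0.png",p[:,:,::-1]); np.save(n+"0.npy",d)
    print(n,np.round(np.linalg.inv(np.array(camera_model(n)["view"])),2).tolist())
print(get_state())
E
```

```text
pics
top [[0.01, -0.99, 0.13, 0.39], [-1.0, -0.01, 0.01, -0.23], [-0.01, -0.13, -0.99, 1.22], [0.0, 0.0, 0.0, 1.0]]
scene [[0.43, 0.69, -0.58, 1.44], [0.9, -0.33, 0.28, -0.66], [0.01, -0.64, -0.77, 1.28], [0.0, 0.0, 0.0, 1.0]]
{'clock': 0.1, 'q': array([-1.20721773,  0.6898925 , -0.19455059,  1.56619755,  0.15734549,
        0.9025014 , -0.21511999]), 'qd': array([-0.00033821, -0.00224282,  0.00023552, -0.00264252, -0.00060227,
        0.0001139 , -0.00103602]), 'joint_torque': array([-3.42627754e-03, -5.28499603e+01, -1.27182506e+00, -1.53837526e+01,
       -5.26250317e-02,  1.97829853e-03,  4.31945023e-05]), 'tool_pos': array([0.20225925, 0.59081114, 0.24900707]), 'eef_rot': array([ 1.64092342e-01,  9.86444657e-01, -7.97957321e-04, -6.57468506e-05]), 'contact_force': array([ 0.17326849,  0.04299799, -0.55020689]), 'moment': array([-0.00497896,  0.04840791, -0.02902147]), 'finger_force': 0.0, 'opening': 1.0018478221684781}
```

View pics/top0.png

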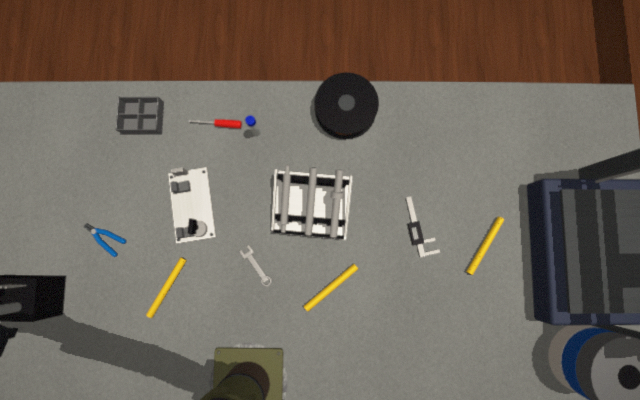

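View pics/scene0.png

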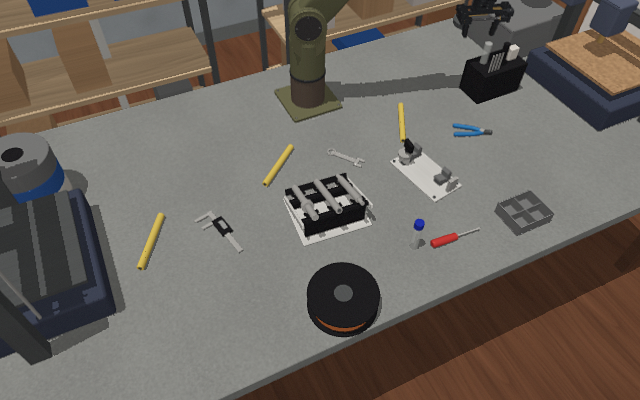

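The top view shows the clamp at about (191,205), with its knob at (194,227), and the rack at (312,203) with three shafts. The vial is at (250,122). I'll enlarge the rack and clamp.

Run:
```python
from h import *
p=cv2.imread("pics/top0.png")[155:250,160:360]; cv2.imwrite("pics/c1.png",cv2.resize(p,None,fx=4,fy=4,interpolation=cv2.INTER_CUBIC))
p=cv2.imread("pics/scene0.png")[125:250,275:475]; cv2.imwrite("pics/c2.png",cv2.resize(p,None,fx=4,fy=4,interpolation=cv2.INTER_CUBIC))
```

```text
(no output)
```

View pics/c1.png

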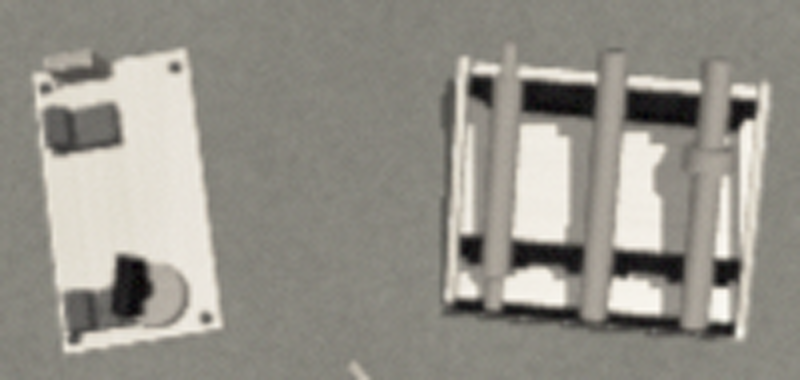

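View pics/c2.png

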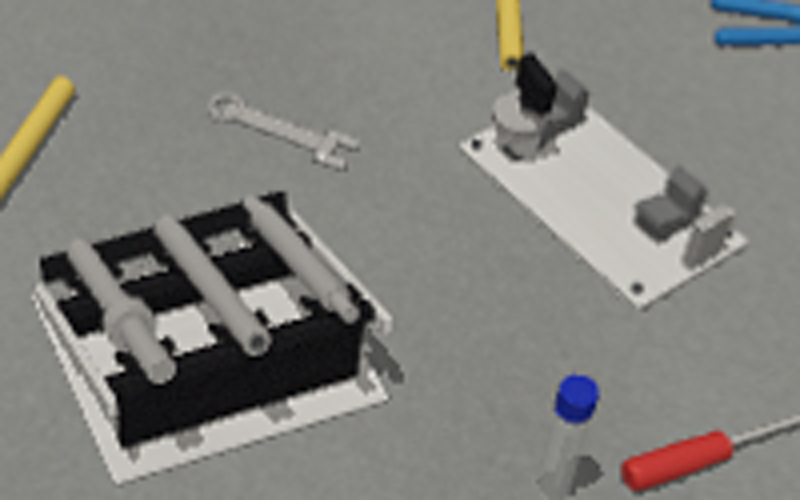

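The top crop shows the middle shaft is the plain one, from (613,52) at its high end to (593,320). The left one is stepped and the right one has a collar. The clamp's stop is towards image top (+x) and its fence is on the left (+y). Next I'll work out coordinates.

Run:
```python
from h import *
cm=camera_model("top");d=np.load("top0.npy")
f=lambda u,v,z=None:np.round(world(cm,d,160+u/4-.4,155+v/4-.4,z),4)
print("shaft");P=[]
for v in (80,130,180,230,280): 
    u=613-(v-52)*20/268; P.append(f(u,v)); print(P[-1])
print("ends",f(612,54),f(594,316))
c=[f(33,75,.01),f(187,50,.01),f(222,327,.01),f(66,352,.01)]
print("plate",c,np.mean(c,0)); 
for a,b in ((0,1),(1,2),(2,3),(3,0)): e=c[b]-c[a];print(np.linalg.norm(e),np.degrees(np.arctan2(e[1],e[0])))
print("knob",f(130,275),f(130,270,.104),f(130,258,.104)); print("stop top",f(45,65,.062),f(95,53,.062),f(70,60)); print("vial",f((250-160)*4,(121-155)*4))
print("fence top",f(50,120), f(68,300))
```

```text
shaft
[ 0.6079 -0.19    0.1208]
[ 0.5739 -0.1873  0.1075]
[ 0.5391 -0.1846  0.0958]
[ 0.5039 -0.1818  0.0839]
[ 0.4684 -0.1789  0.069 ]
ends [ 0.6258 -0.1908  0.1259] [ 0.4423 -0.1775  0.0621]
plate [array([0.6314, 0.272 , 0.01  ]), array([0.6521, 0.1499, 0.01  ]), array([0.4337, 0.1127, 0.01  ]), array([0.4133, 0.2335, 0.01  ])] [0.532625 0.192025 0.01    ]
0.12384223835186445 -80.37795281482236
0.2215454806580356 -170.33359751696025
0.12251040772114018 99.58534033249187
0.22147202983672673 10.010977069670092
knob [0.4671 0.155  0.102 ] [0.4706 0.1545 0.104 ] [0.4792 0.1549 0.104 ]
stop top [0.6288 0.2418 0.062 ] [0.6383 0.204  0.062 ] [0.6329 0.2231 0.0613]
vial [ 0.7673 -0.0051  0.1208]
fence top [0.5876 0.2381 0.0555] [0.4515 0.2189 0.05  ]
```

```bash
cat >> h.py <<'E'
def tool(yaw,slope=0):
    "tool x against the shaft direction (yaw, rising slope; degrees), z as far down as possible"
    a,b=np.radians([yaw,slope]); d=np.array([np.cos(a)*np.cos(b),np.sin(a)*np.cos(b),np.sin(b)])
    z=np.array([0,0,-1.])-d*(-d[2]); z/=np.linalg.norm(z); x=-d
    return R.from_matrix(np.c_[x,np.cross(z,x),z])
def plan(p,o,s=None,pos=None,rot=None):
    "turn first (tool rotvec), then shift in turned tool axes"
    s=s or get_state(); c=R.from_quat(s["eef_rot"]) if rot is None else rot; q=s["tool_pos"] if pos is None else pos
    t=(c.inv()*o).as_rotvec(); h=o.inv().apply(np.array(p)-q)
    print("turn",t.round(4),"rows",np.abs(t).max()/.12,"shift",h.round(4),"rows",np.linalg.norm(h)/.0415)
E
python3 - <<'E'
from h import *
plan([.49,.20,.30],tool(9.8))
E
```

```text
turn [-1.600e-03 -3.000e-04 -5.007e-01] rows 4.172649051420665 shift [-0.217  -0.4341 -0.051 ] rows 11.758650148745746
```

```bash
python3 -m inch '0 0 0 0 0 0 -0.1;0 0 0 0 0 0 -0.1;0 0 0 0 0 0 -0.1;0 0 0 0 0 0 -0.1;0 0 0 0 0 0 -0.1;0 -0.0167 -0.0334 -0.004 0 0 0;0 -0.0167 -0.0334 -0.004 0 0 0;0 -0.0167 -0.0334 -0.004 0 0 0;0 -0.0167 -0.0334 -0.004 0 0 0;0 -0.0167 -0.0334 -0.004 0 0 0;0 -0.0167 -0.0334 -0.004 0 0 0;0 -0.0167 -0.0334 -0.004 0 0 0;0 -0.0167 -0.0334 -0.004 0 0 0;0 -0.0167 -0.0334 -0.004 0 0 0;0 -0.0167 -0.0334 -0.004 0 0 0;0 -0.0167 -0.0334 -0.004 0 0 0;0 -0.0167 -0.0334 -0.004 0 0 0;0 -0.0167 -0.0334 -0.004 0 0 0;0 0 0 0 0 0 0;0 0 0 0 0 0 0'
python3 - <<'E'
from h import *
import pickle
cm=camera_model("wrist");p,d=snapshot("wrist"); s=get_state()
pickle.dump((cm,d),open("w1.pkl","wb")); cv2.imwrite("pics/w1.png",p[:,:,::-1])
print(s["clock"],s["tool_pos"],R.from_quat(s["eef_rot"]).as_matrix().round(3).tolist(),s["q"].round(2)); print(np.linalg.inv(np.array(cm["view"])).round(3))
plan([.537,-.1848,.2],tool(-4.5,20))
E
```

```text
clock: 1.77
tool_pos: [0.4911, 0.1976, 0.3014]
eef_rot: [-0.082, 0.997, -0.0, -0.0]
contact_force: [-0.0, 0.8, 0.6]
opening: 0.499
finger_force: 0.0
1.8167 [0.48977696 0.19981918 0.30139741] [[-0.986, -0.168, -0.001], [-0.168, 0.986, 0.0], [0.001, 0.0, -1.0]] [-0.22  0.52 -0.4   1.78  0.25  0.9   1.01]
[[-0.163  0.943  0.289  0.416]
 [ 0.987  0.157  0.046  0.185]
 [-0.002  0.292 -0.956  0.436]
 [ 0.     0.     0.     1.   ]]
turn [ 0.0434 -0.3482  0.2445] rows 2.9012795891653225 shift [-0.0379 -0.3797  0.1217] rows 9.651899368638215
```

View pics/w1.png

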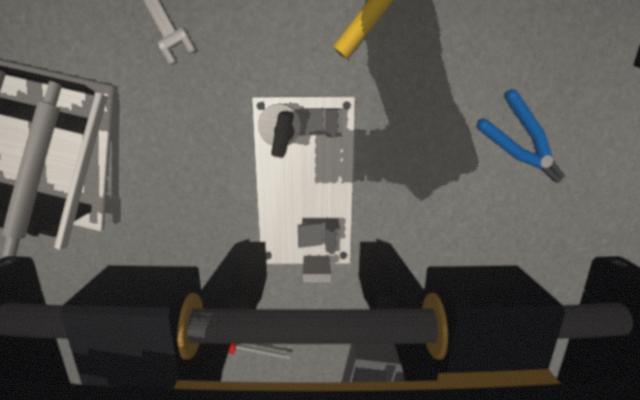

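The wrist view shows the plate with corners near (253,98), (354,97), (350,264) and (260,264). The knob bar runs from (275,157) to (290,112), and the stop is at (317,268). I'll enlarge this.

Run:
```python
from h import *
p=cv2.imread("pics/w1.png")
a=cv2.resize(p[90:170,245:365],None,fx=5,fy=5,interpolation=cv2.INTER_CUBIC)[:300];b=cv2.resize(p[212:290,245:365],None,fx=5,fy=5,interpolation=cv2.INTER_CUBIC)[:,:]
a=cv2.resize(p[95:155+10,250:355],None,fx=3.8,fy=3.8,interpolation=cv2.INTER_CUBIC);b=cv2.resize(p[210:290,250:355],None,fx=3.8,fy=3.8,interpolation=cv2.INTER_CUBIC)
o=np.zeros((304,798,3),np.uint8);o[:a.shape[0],:a.shape[1]]=a;o[:b.shape[0],399:399+b.shape[1]]=b
cv2.imwrite("pics/c3.png",o)
```

```text
(no output)
```

View pics/c3.png

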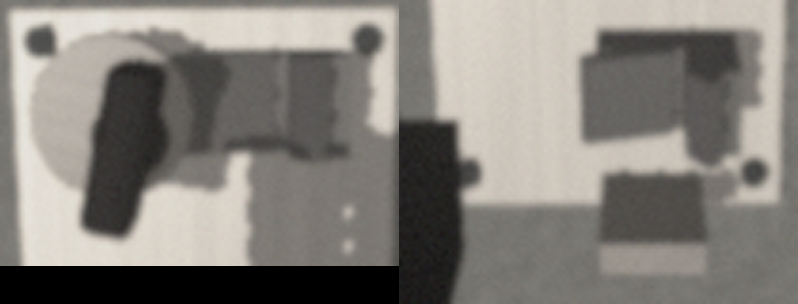

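```bash
python3 -m inch '0 0 0 0 0.0108 -0.087 0.0611;0 0 0 0 0.0108 -0.087 0.0611;0 0 0 0 0.0108 -0.087 0.0611;0 0 0 0 0.0108 -0.087 0.0611;0 -0.0034 -0.0345 0.004 0 0 0;0 -0.0034 -0.0345 0.004 0 0 0;0 -0.0034 -0.0345 0.004 0 0 0;0 -0.0034 -0.0345 0.0104 0 0 0;0 -0.0034 -0.0345 0.0104 0 0 0;0 -0.0034 -0.0345 0.0104 0 0 0;0 -0.0034 -0.0345 0.0104 0 0 0;0 -0.0034 -0.0345 0.0104 0 0 0;0 -0.0034 -0.0345 0.0104 0 0 0;0 -0.0034 -0.0345 0.0104 0 0 0;0 -0.0034 -0.0345 0.0104 0 0 0;0 0 0 0 0 0 0;0 0 0 0 0 0 0'
python3 - <<'E'
from h import *
import pickle
cm=camera_model("wrist");p,d=snapshot("wrist"); s=get_state()
pickle.dump((cm,d),open("w2.pkl","wb")); cv2.imwrite("pics/w2.png",p[:,:,::-1])
print(s["clock"],s["tool_pos"],s["q"].round(2)); plan([.537,-.1848,.2],tool(-4.5,20))
E
```

```text
clock: 3.23
tool_pos: [0.5299, -0.1843, 0.2244]
eef_rot: [0.036, 0.985, -0.007, 0.169]
contact_force: [-0.2, 1.1, 0.0]
opening: 0.494
finger_force: 0.0
3.2833 [ 0.53040891 -0.18195879  0.22496986] [ 0.51  0.57 -0.35  2.09  0.63  0.21  1.16]
turn [ 0.0025 -0.0089  0.0091] rows 0.07545775271533844 shift [ 0.0022 -0.0023  0.0258] rows 0.6260465040675951
```

View pics/w2.png

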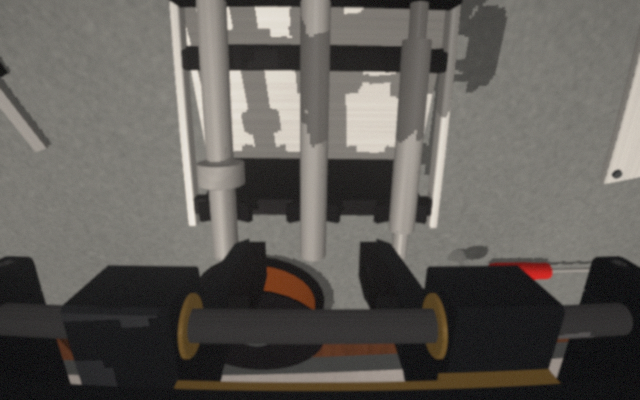

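The shaft is centred between the fingers at column 314 (edges 300–329 at row 60, 301–326 at row 240). The collared shaft is on the left and the stepped one on the right. In the crop, the stop face's upper edge runs (602–706, 242) and the knob's far end is at (105,233). Next I'll work out the final numbers.

Run:
```python
from h import *
import pickle
cm,d=pickle.load(open("w1.pkl","rb"))
g=lambda u,v,z=None:world(cm,d,250+u/3.8-.4,95+v/3.8-.4,z)
k=lambda u,v,z=None:world(cm,d,250+(u-399)/3.8-.4,210+v/3.8-.4,z)
a,b=k(602,242,.062),k(706,242,.062); print("stop edge",a,b,np.linalg.norm(b-a)); a2,b2=k(600,274,.062),k(706,274,.062);print(a2,b2)
c=[g(10,10,.01),g(395,8,.01),k(780,203,.01)];print("plate",c,[np.linalg.norm(c[i+1]-c[i]) for i in (0,1)],[np.degrees(np.arctan2(*(c[i+1]-c[i])[1::-1])) for i in (0,1)])
fe=g(105,233,.104);e1=g(82,228,.104);e2=g(128,236,.104);print("knob far end",fe,np.linalg.norm(e2-e1),np.degrees(np.arctan2(*(e2-e1)[1::-1])))
print("depth knob",g(110,190),"stop",k(655,258))
for yaw in (9.,9.8,10.3):
    t=np.radians(yaw);x=np.array([np.cos(t),np.sin(t),0]);y=np.array([-x[1],x[0],0])
    seat=(a+b)/2-.1*x;seat[2]=.045; kn=seat-.075*x-.0353*y; v=fe-kn
    print(yaw,"seat",seat.round(4),"knob",kn.round(4),"bar",np.linalg.norm(v[:2]),np.degrees(np.arctan2(v[1],v[0])))
cm,d=pickle.load(open("w2.pkl","rb"))
P=np.array([world(cm,d,314.5-(v-60)/180,v) for v in (40,60,90,120,150,180,210,240)]);print(P.round(4))
m=P.mean(0);dr=np.linalg.svd(P-m)[2][0];dr*=np.sign(dr[0]);print("dir",dr,np.degrees(np.arctan2(dr[1],dr[0])),np.degrees(np.arcsin(dr[2])))
h=world(cm,d,313.5,255);print("high end",h)
```

```text
stop edge [0.62880784 0.20763624 0.062     ] [0.62327418 0.2409567  0.062     ] 0.03377683795889553
[0.64063924 0.20882408 0.062     ] [0.63494702 0.2430914  0.062     ]
plate [array([0.43316962, 0.11333738, 0.01      ]), array([0.41275017, 0.2337499 , 0.01      ]), array([0.63188686, 0.27263431, 0.01      ])] [np.float64(0.12213159630452379), np.float64(0.22255985028274838)] [np.float64(99.6246064657151), np.float64(10.062040241259451)]
knob far end [0.48085623 0.15992825 0.104     ] 0.012034711391716336 89.31766486491733
depth knob [0.46957774 0.15970029 0.10416675] stop [0.63216706 0.22567347 0.06136126]
9.0 seat [0.5273 0.2087 0.045 ] knob [0.4587 0.1621 0.045 ] bar 0.022240461311242146 -5.487413530593339
9.8 seat [0.5275 0.2073 0.045 ] knob [0.4596 0.1597 0.045 ] bar 0.021254175016119776 0.5481629124914302
10.3 seat [0.5277 0.2064 0.045 ] knob [0.4602 0.1583 0.045 ] bar 0.020749351584208264 4.57017467866003
[[ 0.4657 -0.179   0.0699]
 [ 0.4784 -0.18    0.0742]
 [ 0.4976 -0.1815  0.0819]
 [ 0.5176 -0.1831  0.0894]
 [ 0.5388 -0.1847  0.0967]
 [ 0.5604 -0.1864  0.1053]
 [ 0.5838 -0.1882  0.1133]
 [ 0.6084 -0.1901  0.1219]]
dir [ 0.93632971 -0.07244675  0.34356679] -4.424338389750187 20.09433170823582
high end [ 0.62157065 -0.19102234  0.12611256]
```

Run:
```python
from h import *
o=tool(-4.5,20); plan(np.array([.5465,-.1852,.0877])+.008*o.apply([0,0,1]),o)
```

```text
turn [ 0.0025 -0.0089  0.0091] rows 0.07545775271533844 shift [ 0.0316 -0.002   0.1426] rows 3.5191846504209243
```

```bash
python3 -m inch '0 0.0158 -0.001 0.01 0.0025 -0.0089 0.0091;0 0.0158 -0.001 0.0226 0 0 0;0 0 0 0.025 0 0 0;0 0 0 0.025 0 0 0;0 0 0 0.02 0 0 0;0 0 0 0.02 0 0 0;0 0 0 0.01 0 0 0;0 0 0 0.01 0 0 0;0 0 0 0 0 0 0;0 0 0 0 0 0 0;-1 0 0 0 0 0 0;-1 0 0 0 0 0 0;-1 0 0 0 0 0 0;-1 0 0 0 0 0 0;-1 0 0 0 0 0 0;-1 0 0 0 0 0 0' 40
python3 - <<'E'
from h import *
s=get_state();o=tool(-4.5,20);print(s["clock"],s["tool_pos"],s["moment"]);plan(np.array([.5465,-.1852,.0877])+.008*o.apply([0,0,1]),o)
E
```

```text
clock: 4.62
tool_pos: [0.5362, -0.1905, 0.1392]
eef_rot: [0.039, 0.985, -0.012, 0.166]
contact_force: [-0.4, 0.3, -0.6]
opening: 0.069
finger_force: 0.0
4.6167 [ 0.53619692 -0.19049755  0.13916003] [0.054109   0.29492913 0.00292012]
turn [-0.0119 -0.0157  0.0009] rows 0.13078141084844475 shift [0.0083 0.0061 0.0597] rows 1.460565201332499
```

```bash
python3 -m inch '0 0 0 0 0 0 0;0 0 0 0 0 0 0;0 0 0 0 0 0 0'
python3 - <<'E'
from h import *
s=get_state();o=tool(-4.5,20);print(s["clock"],s["tool_pos"],s["q"].round(3));plan(np.array([.5465,-.1852,.0877])+.008*o.apply([0,0,1]),o)
E
```

```text
clock: 4.87
tool_pos: [0.5361, -0.1905, 0.1389]
eef_rot: [0.039, 0.985, -0.012, 0.165]
contact_force: [0.0, 0.2, 0.4]
opening: 0.275
finger_force: 0.0
4.8667 [ 0.53614578 -0.19050726  0.1389378 ] [ 0.532  0.744 -0.385  2.131  1.731  0.204  0.077]
turn [-0.0117 -0.016   0.0009] rows 0.1330560905387889 shift [0.0082 0.0061 0.0595] rows 1.455641414797211
```

```bash
python3 -m inch '0 0.004 0.003 0.003 -0.006 -0.008 0;0 0.004 0.003 0.003 -0.006 -0.008 0;0 0 0 0.005 0 0 0;0 0 0 0.005 0 0 0;0 0 0 0.005 0 0 0;0 0 0 0.005 0 0 0;0 0 0 0.005 0 0 0;0 0 0 0 0 0 0'
python3 - <<'E'
from h import *
s=get_state();o=tool(-4.5,20);print(s["clock"],s["tool_pos"],s["q"].round(3));plan(np.array([.5465,-.1852,.0877])+.008*o.apply([0,0,1]),o)
E
```

```text
clock: 5.53
tool_pos: [0.5399, -0.1848, 0.1061]
eef_rot: [0.038, 0.984, -0.007, 0.173]
contact_force: [-0.3, -0.2, -0.2]
opening: 0.499
finger_force: 0.0
5.5333 [ 0.53986465 -0.18475819  0.10609618] [ 0.626  0.844 -0.553  2.146  1.942  0.35  -0.103]
turn [ 0.0005 -0.0008  0.0008] rows 0.006404173613485051 shift [0.     0.0001 0.0276] rows 0.6641250095784517
```

Tracking is precise now. I'll go down the last 27 mm and grip.

```bash
python3 -m inch '0 0 0 0.006 0 0 0;0 0 0 0.006 0 0 0;0 0 0 0.006 0 0 0;0 0 0 0.006 0 0 0;0 0 0 0.0035 0 0 0;0 0 0 0 0 0 0;-1 0 0 0 0 0 0;-1 0 0 0 0 0 0;-1 0 0 0 0 0 0;-1 0 0 0 0 0 0;-1 0 0 0 0 0 0;-1 0 0 0 0 0 0' 40
python3 - <<'E'
from h import *
s=get_state();o=tool(-4.5,20);print(s["clock"],s["tool_pos"],s["q"].round(3),s["moment"]);plan(np.array([.5465,-.1852,.0877])+.008*o.apply([0,0,1]),o)
E
```

```text
clock: 6.53
tool_pos: [0.5491, -0.1849, 0.0815]
eef_rot: [0.038, 0.984, -0.006, 0.174]
contact_force: [0.4, 2.0, 1.0]
opening: 0.23
finger_force: 39.7
6.5333 [ 0.549056   -0.18485954  0.08153687] [ 0.636  0.907 -0.583  2.128  1.998  0.399 -0.138] [0.27635927 0.29114442 0.08094886]
turn [0.0013 0.0003 0.0015] rows 0.012512413045471729 shift [ 0.0003 -0.0005  0.0013] rows 0.0355133268983762
```

```bash
python3 -m inch '-1 -0.0005 0 -0.003 0 0 0;-1 -0.0005 0 -0.005 0 0 0;-1 -0.0005 0 -0.006 0 0 0;-1 -0.0005 0 -0.006 0 0 0;-1 -0.0005 0 -0.006 0 0 0;-1 0 0 -0.006 0 0 0;-1 0 0 -0.006 0 0 0;-1 0 0 -0.006 0 0 0;-1 0 0 -0.006 0 0 0;-1 0 0 -0.006 0 0 0;-1 0 0 -0.006 0 0 0;-1 0 0 -0.006 0 0 0;-1 0 0 -0.006 0 0 0;-1 0 0 -0.006 0 0 0;-1 0 0 0 0 0 0;-1 0 0 0 0 0 0'
python3 - <<'E'
from h import *
s=get_state();print(s["clock"],s["tool_pos"],s["q"].round(3),s["moment"])
# level over clamp start: seat backed off 15 mm along x, 8 mm grip offset, grip 0.1 above
o=tool(9.8);t=np.radians(9.8);x=np.array([np.cos(t),np.sin(t),0]);y=np.array([-x[1],x[0],0])
plan(np.array([.5275,.2073,.18])-.015*x+.008*x-.004*y,o)
E
```

```text
clock: 7.87
tool_pos: [0.5242, -0.1836, 0.1577]
eef_rot: [0.038, 0.984, -0.007, 0.174]
contact_force: [-0.2, -1.4, -3.1]
opening: 0.225
finger_force: 39.9
7.8667 [ 0.52418729 -0.18355947  0.15774612] [ 0.557  0.702 -0.416  2.169  1.76   0.199  0.043] [ 0.03579501  0.50816595 -0.00424762]
turn [-0.0442  0.3478 -0.2457] rows 2.898628843080459 shift [-0.0628  0.3806 -0.0223] rows 9.310330138994498
```

```bash
python3 -m inch '-1 0 0 -0.006 0 0 0;-1 0 0 -0.006 0 0 0;-1 0 0 -0.006 0 0 0;-1 0 0 -0.006 0 0 0;-1 0 0 0 -0.0044 0.0348 -0.0246;-1 0 0 0 -0.0044 0.0348 -0.0246;-1 0 0 0 -0.0044 0.0348 -0.0246;-1 0 0 0 -0.0044 0.0348 -0.0246;-1 0 0 0 -0.0044 0.0348 -0.0246;-1 0 0 0 -0.0044 0.0348 -0.0246;-1 0 0 0 -0.0044 0.0348 -0.0246;-1 0 0 0 -0.0044 0.0348 -0.0246;-1 0 0 0 -0.0044 0.0348 -0.0246;-1 0 0 0 -0.0044 0.0348 -0.0246;-1 0 0 0 0 0 0;-1 0 0 0 0 0 0'
python3 - <<'E'
from h import *
s=get_state();print(s["clock"],s["tool_pos"],s["q"].round(3),s["moment"])
o=tool(9.8);t=np.radians(9.8);x=np.array([np.cos(t),np.sin(t),0]);y=np.array([-x[1],x[0],0])
plan(np.array([.5275,.2073,.16])-.015*x+.008*x-.004*y,o)
E
```

```text
clock: 9.2
tool_pos: [0.5183, -0.1862, 0.1797]
eef_rot: [-0.07, 0.997, -0.005, 0.022]
contact_force: [-0.5, -0.1, -3.3]
opening: 0.228
finger_force: 39.9
9.2 [ 0.51829323 -0.18617838  0.17972357] [ 0.709  0.776 -0.767  1.884  0.787  0.76   1.214] [0.05600524 0.0532472  0.05890902]
turn [-0.0145  0.042  -0.0306] rows 0.35007588674787715 shift [-0.069   0.3822  0.0197] rows 9.370055952114631
```

```bash
python3 -m inch '-1 0 0 0 -0.0072 0.021 -0.0153;-1 0 0 0 -0.0072 0.021 -0.0153;-1 -0.0046 0.0255 0 0 0 0;-1 -0.0046 0.0255 0 0 0 0;-1 -0.0046 0.0255 0 0 0 0;-1 -0.0046 0.0255 0 0 0 0;-1 -0.0046 0.0255 0 0 0 0;-1 -0.0046 0.0255 0 0 0 0;-1 -0.0046 0.0255 0 0 0 0;-1 -0.0046 0.0255 0 0 0 0;-1 -0.0046 0.0255 0 0 0 0;-1 -0.0046 0.0255 0 0 0 0;-1 -0.0046 0.0255 0 0 0 0;-1 -0.0046 0.0255 0 0 0 0;-1 -0.0046 0.0255 0.005 0 0 0;-1 -0.0046 0.0255 0.01 0 0 0;-1 -0.0046 0.0252 0.005 0 0 0;-1 0 0 0 0 0 0;-1 0 0 0 0 0 0;-1 0 0 0 0 0 0'
python3 - <<'E'
from h import *
import pickle
cm=camera_model("wrist");p,d=snapshot("wrist"); s=get_state();print(s["clock"],s["tool_pos"],s["q"].round(3),s["moment"])
pickle.dump((cm,d),open("w3.pkl","wb")); cv2.imwrite("pics/w3.png",p[:,:,::-1])
o=tool(9.8);t=np.radians(9.8);x=np.array([np.cos(t),np.sin(t),0]);y=np.array([-x[1],x[0],0])
plan(np.array([.5275,.2073,.037])-.015*x+.008*x-.004*y,o)
E
```

```text
clock: 10.87
tool_pos: [0.5204, 0.201, 0.1596]
eef_rot: [-0.086, 0.996, -0.001, -0.0]
contact_force: [0.5, -0.9, -3.1]
opening: 0.23
finger_force: 39.9
10.9167 [0.52059846 0.20043237 0.15970922] [-0.045  0.815 -0.711  1.837  0.744  0.78   0.583] [ 0.02951018 -0.02113626 -0.01290999]
turn [-0.0025 -0.001  -0.0005] rows 0.020664175391926446 shift [-0.001   0.0016  0.1227] rows 2.9571900556932142
```

View pics/w3.png

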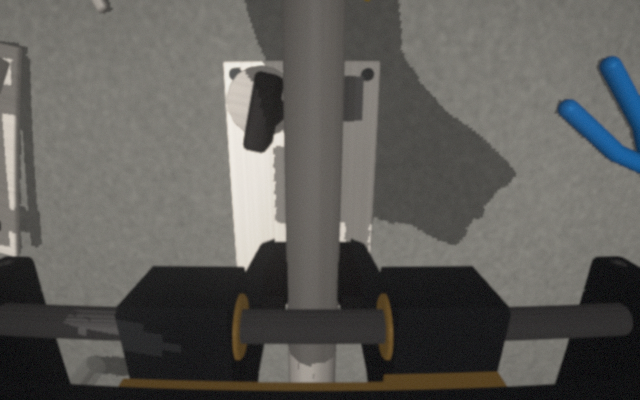

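The shaft is held level at column 314, in line with the fixture. The knob bar is at (262,110), clear to the left. I'll check the shaft axis against the tool and lower it partway.

```bash
python3 - <<'E'
from h import *
import pickle
cm,d=pickle.load(open("w3.pkl","rb"))
P=[]
for v in (30,80,130,180,220):
    row=d[v]; c=np.median(row[305:325]); m=[u for u in range(270,360) if abs(row[u]-c)<.012]
    u=(m[0]+m[-1])/2; P.append(world(cm,d,u,v))
P=np.array(P);print(P.round(4)); e=P[-1]-P[0];print(np.degrees(np.arctan2(e[1],e[0])),np.degrees(np.arcsin(e[2]/np.linalg.norm(e))))
E
python3 -m inch '-1 0.001 0.0023 0.015 -0.001 0 0;-1 0 0.0023 0.015 0 0 0;-1 0 0 0.015 0 0 0;-1 0 0 0.015 0 0 0;-1 0 0 0.015 0 0 0;-1 0 0 0.015 0 0 0;-1 0 0 0.01 0 0 0;-1 0 0 0 0 0 0;-1 0 0 0 0 0 0'
python3 - <<'E'
from h import *
s=get_state();print(s["clock"],s["tool_pos"],s["contact_force"],s["moment"])
o=tool(9.8);t=np.radians(9.8);x=np.array([np.cos(t),np.sin(t),0]);y=np.array([-x[1],x[0],0])
plan(np.array([.5275,.2073,.037])-.015*x+.008*x-.001*y,o)
E
```

```text
[[0.4259 0.1843 0.1758]
 [0.4411 0.1871 0.1766]
 [0.4572 0.1898 0.1768]
 [0.4745 0.1928 0.1769]
 [0.4893 0.1953 0.177 ]]
9.842394752343216 1.0670136197696425
clock: 11.67
tool_pos: [0.5189, 0.2057, 0.0599]
eef_rot: [-0.085, 0.996, -0.0, -0.001]
contact_force: [0.4, 0.4, -4.2]
opening: 0.228
finger_force: 39.9
11.6667 [0.51892295 0.20569039 0.05989659] [ 0.35660003  0.44376765 -4.16395087] [ 0.03676445 -0.08767021  0.01299456]
turn [-0.0002 -0.0011 -0.0001] rows 0.009028163499588265 shift [-0.0017 -0.0009  0.0229] rows 0.553690581348062
```

```bash
python3 -m inch '-1 0 -0.0005 0.003 0 0 0;-1 0 0 0.003 0 0 0;-1 0 0 0.003 0 0 0;-1 0 0 0.003 0 0 0;-1 0 0 0.003 0 0 0;-1 0 0 0 0 0 0;-1 0 0 0 0 0 0'
python3 -m inch '-1 0 0 0.002 0 0 0;-1 0 0 0.002 0 0 0;-1 0 0 0 0 0 0'
```

```text
clock: 12.25
tool_pos: [0.5188, 0.2061, 0.0448]
eef_rot: [-0.086, 0.996, 0.0, -0.0]
contact_force: [-0.8, -0.4, -3.1]
opening: 0.231
finger_force: 39.9
clock: 12.5
tool_pos: [0.5188, 0.206, 0.0406]
eef_rot: [-0.086, 0.996, 0.0, -0.001]
contact_force: [0.9, 0.3, -3.4]
opening: 0.229
finger_force: 39.9
```

```bash
python3 -m inch '-1 0 0 0.001 0 0 0;-1 0 0 0 0 0 0'; python3 -m inch '-1 0 0 0.001 0 0 0;-1 0 0 0 0 0 0'; python3 -m inch '-1 0 0.001 0 0 0 0;-1 0 0 0 0 0 0'
```

```text
clock: 12.67
tool_pos: [0.5189, 0.206, 0.0398]
eef_rot: [-0.086, 0.996, 0.0, -0.0]
contact_force: [0.1, -0.5, -3.5]
opening: 0.23
finger_force: 39.9
clock: 12.83
tool_pos: [0.5189, 0.206, 0.0388]
eef_rot: [-0.086, 0.996, 0.0, -0.0]
contact_force: [-0.2, -0.2, -2.8]
opening: 0.228
finger_force: 39.9
clock: 13.0
tool_pos: [0.5188, 0.2066, 0.0389]
eef_rot: [-0.086, 0.996, -0.0, -0.0]
contact_force: [-0.7, -2.0, -3.6]
opening: 0.227
finger_force: 40.0
```

```bash
python3 -m inch '-1 0 0.0005 0 0 0 0;-1 0 0 0 0 0 0'; python3 -m inch '-1 0 0 0.0007 0 0 0;-1 0 0 0 0 0 0';  python3 -m inch '-1 0 0 0.0007 0 0 0;-1 0 0 0 0 0 0'
```

```text
clock: 13.17
tool_pos: [0.5188, 0.2066, 0.0389]
eef_rot: [-0.086, 0.996, -0.001, -0.0]
contact_force: [0.3, -2.1, -3.8]
opening: 0.226
finger_force: 39.9
clock: 13.33
tool_pos: [0.5188, 0.2066, 0.0382]
eef_rot: [-0.086, 0.996, -0.001, -0.0]
contact_force: [0.4, -3.8, -1.0]
opening: 0.23
finger_force: 39.9
clock: 13.5
tool_pos: [0.5188, 0.2067, 0.0377]
eef_rot: [-0.086, 0.996, -0.001, -0.0]
contact_force: [0.7, -4.0, 2.7]
opening: 0.228
finger_force: 39.6
```

```bash
python3 -m inch '-1 0 -0.0003 -0.0004 0 0 0;-1 -0.002 0 0 0 0 0;-1 -0.002 0 0 0 0 0;-1 -0.002 0 0 0 0 0;-1 -0.002 0 0 0 0 0;-1 -0.002 0 0 0 0 0;-1 0 0 0 0 0 0'; python3 -m inch '-1 -0.001 0 0 0 0 0;-1 -0.001 0 0 0 0 0;-1 0 0 0 0 0 0';python3 -m inch '-1 -0.001 0 0 0 0 0;-1 0 0 0 0 0 0'
```

```text
clock: 14.08
tool_pos: [0.5208, 0.2068, 0.0376]
eef_rot: [-0.087, 0.996, -0.003, -0.007]
contact_force: [-14.7, -7.3, 13.5]
opening: 0.233
finger_force: 38.9
clock: 14.33
tool_pos: [0.5225, 0.2071, 0.0376]
eef_rot: [-0.087, 0.996, -0.003, -0.007]
contact_force: [-17.6, -7.8, 13.5]
opening: 0.225
finger_force: 38.9
clock: 14.5
tool_pos: [0.5234, 0.2073, 0.0376]
eef_rot: [-0.087, 0.996, -0.003, -0.007]
contact_force: [-16.7, -7.7, 13.4]
opening: 0.23
finger_force: 38.9
```

Run:
```python
from h import *
t=np.radians(9.8);x=np.array([np.cos(t),np.sin(t),0]);y=np.array([-x[1],x[0],0])
for n in ("top","scene","wrist"):
    cm=camera_model(n);p,d=snapshot(n)
    if n=="scene": cv2.imwrite("pics/s1.png",cv2.resize(p[110:230,370:490,::-1],None,fx=5,fy=5,interpolation=cv2.INTER_CUBIC)); np.save("s1.npy",d)
    K=np.array(cm["intrinsics"]);T=np.linalg.inv(np.array(cm["view"]))
    v,u=np.nonzero(d>0);nn=cv2.undistortPoints(np.c_[u,v].astype(float)[:,None],K,np.array(cm["dist"]))[:,0]
    W=(np.c_[nn,np.ones(len(nn))]*d[v,u][:,None])@T[:3,:3].T+T[:3,3]
    q=W-[.5275,.2073,0];fx,fy,fz=q@x,q@y,W[:,2]
    m=(abs(fy)<.006)&(fz>.045)&(fz<.066)&(abs(fx)<.16)
    h=np.histogram(fx[m],np.arange(-.16,.165,.01))[0];print(n,dict((int(round(1000*(-.16+.01*i))),(int(c),round(float(np.median(fz[m&(fx>-.16+.01*i)&(fx<-.15+.01*i)])),3))) for i,c in enumerate(h) if c))
```

```text
top {-110: (1, 0.053), 40: (4, 0.055), 50: (9, 0.054), 60: (12, 0.054), 70: (14, 0.054), 80: (7, 0.053), 100: (13, 0.061), 110: (5, 0.059)}
scene {-80: (1, 0.054), 0: (3, 0.05), 10: (7, 0.057), 20: (7, 0.054), 30: (10, 0.053), 40: (7, 0.055), 50: (11, 0.055), 60: (9, 0.055), 70: (12, 0.053), 80: (11, 0.053), 100: (5, 0.063), 110: (10, 0.062)}
wrist {-110: (1097, 0.055), -100: (1193, 0.055), -90: (1141, 0.055), -80: (1054, 0.055), -70: (995, 0.055), -60: (941, 0.055), -50: (878, 0.055), -40: (809, 0.055), -30: (752, 0.054), -20: (709, 0.054), -10: (666, 0.054), 0: (182, 0.054), 10: (7, 0.056), 20: (506, 0.054), 30: (499, 0.054), 40: (60, 0.054)}
```

View pics/s1.png

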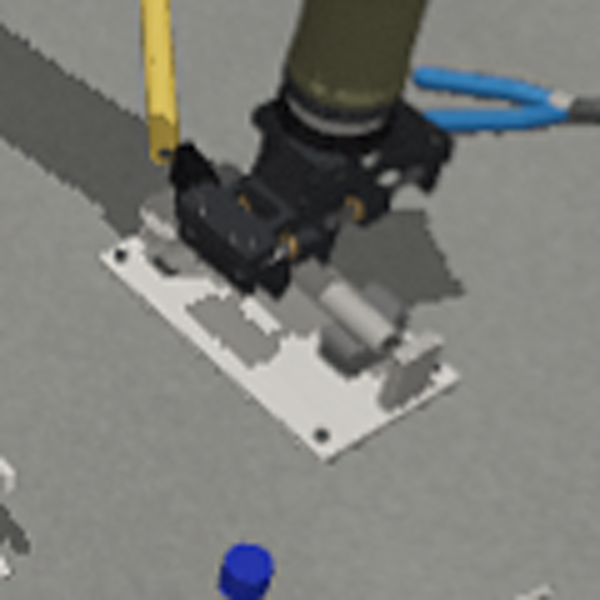

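The shaft's front end is about 12 mm short of the stop, at crop (395,345) with the stop at (415,370). It is dragging hard on the ramp, so I'll unload it by lifting slightly and backing off the fence before sliding.

```bash
python3 -m inch '-1 0 -0.0005 -0.001 0 0 0;-1 0 0 -0.0005 0 0 0;-1 0 0 0 0 0 0'
python3 - <<'E'
from h import *
s=get_state();print(s["clock"],s["tool_pos"],s["q"].round(3),s["moment"]);o=tool(9.8);plan(s["tool_pos"],o)
E
```

```text
clock: 14.9
tool_pos: [0.5308, 0.2087, 0.039]
eef_rot: [-0.086, 0.996, -0.0, -0.001]
contact_force: [-1.2, -3.2, -3.7]
opening: 0.229
finger_force: 39.9
14.9 [0.53083353 0.20870624 0.03903855] [-0.137  0.996 -0.559  1.847  0.931  0.588  0.437] [-0.70201554  0.25834493  0.06795261]
turn [ 0.0001 -0.0022  0.0014] rows 0.01815228341695621 shift [0. 0. 0.] rows 0.0
```

```bash
python3 -m inch '-1 -0.001 0 0 0 0 0;-1 -0.001 0 0 0 0 0;-1 -0.001 0 0 0 0 0;-1 0 0 0 0 0 0'; python3 -m inch '-1 -0.001 0 0 0 0 0;-1 0 0 0 0 0 0';python3 -m inch '-1 -0.001 0 0 0 0 0;-1 0 0 0 0 0 0'
```

```text
clock: 15.23
tool_pos: [0.5349, 0.2094, 0.0392]
eef_rot: [-0.086, 0.996, 0.0, -0.0]
contact_force: [-0.5, -3.3, -4.6]
opening: 0.226
finger_force: 40.0
clock: 15.4
tool_pos: [0.5358, 0.2095, 0.0393]
eef_rot: [-0.086, 0.996, 0.0, -0.0]
contact_force: [-1.0, -3.8, -5.3]
opening: 0.229
finger_force: 40.0
clock: 15.57
tool_pos: [0.5367, 0.2097, 0.0394]
eef_rot: [-0.086, 0.996, 0.0, -0.0]
contact_force: [-1.7, -2.7, -5.0]
opening: 0.228
finger_force: 39.9
```

```bash
python3 -m inch '-1 -0.001 0 0 0 0 0;-1 0 0 0 0 0 0'; python3 -m inch '-1 -0.001 0 0 0 0 0;-1 0 0 0 0 0 0';python3 -m inch '-1 -0.001 0 0 0 0 0;-1 0 0 0 0 0 0'
```

```text
clock: 15.73
tool_pos: [0.5377, 0.2099, 0.0394]
eef_rot: [-0.086, 0.996, 0.0, -0.0]
contact_force: [-1.6, -4.2, -2.9]
opening: 0.227
finger_force: 39.9
clock: 15.9
tool_pos: [0.5387, 0.21, 0.0394]
eef_rot: [-0.086, 0.996, 0.0, -0.0]
contact_force: [-1.0, -4.3, -3.6]
opening: 0.229
finger_force: 39.9
clock: 16.07
tool_pos: [0.5392, 0.2102, 0.0394]
eef_rot: [-0.086, 0.996, -0.0, -0.001]
contact_force: [-1.5, -4.3, -3.3]
opening: 0.226
finger_force: 39.9
```

```bash
python3 -m inch '-1 -0.001 0 0 0 0 0;-1 0 0 0 0 0 0'; python3 -m inch '-1 -0.001 0 0 0 0 0;-1 0 0 0 0 0 0'
```

```text
clock: 16.23
tool_pos: [0.5393, 0.2101, 0.0394]
eef_rot: [-0.086, 0.996, -0.0, -0.001]
contact_force: [-4.5, -4.7, -1.5]
opening: 0.229
finger_force: 39.8
clock: 16.4
tool_pos: [0.5393, 0.2101, 0.0392]
eef_rot: [-0.086, 0.996, -0.001, -0.002]
contact_force: [-5.1, -5.0, -0.5]
opening: 0.228
finger_force: 39.6
```

Against the stop now. I'll lower it onto the ramp.

```bash
python3 -m inch '-1 0.0005 0 0.0008 0 0 0;-1 0 0 0 0 0 0'; python3 -m inch '-1 0 0 0.0007 0 0 0;-1 0 0 0 0 0 0'
```

```text
clock: 16.57
tool_pos: [0.5393, 0.2101, 0.0391]
eef_rot: [-0.086, 0.996, -0.001, -0.002]
contact_force: [-6.2, -5.0, 3.6]
opening: 0.231
finger_force: 39.5
clock: 16.73
tool_pos: [0.5393, 0.2101, 0.0388]
eef_rot: [-0.086, 0.996, -0.001, -0.001]
contact_force: [-6.6, -6.7, 6.1]
opening: 0.229
finger_force: 39.3
```

```bash
cat >> h.py <<'E'
def axis(names=("top","scene","wrist")):
  t=np.radians(9.8);x=np.array([np.cos(t),np.sin(t),0]);y=np.array([-x[1],x[0],0])
  for n in names:
    cm=camera_model(n);p,d=snapshot(n);K=np.array(cm["intrinsics"]);T=np.linalg.inv(np.array(cm["view"]))
    v,u=np.nonzero(d>0);nn=cv2.undistortPoints(np.c_[u,v].astype(float)[:,None],K,np.array(cm["dist"]))[:,0]
    W=(np.c_[nn,np.ones(len(nn))]*d[v,u][:,None])@T[:3,:3].T+T[:3,3]
    q=W-[.5275,.2073,0];fx,fy,fz=q@x,q@y,W[:,2]
    o=[]
    for a in np.arange(-.14,.12,.02):
        m=(abs(fy)<.015)&(fz>.046)&(fz<.066)&(fx>a)&(fx<a+.02)
        if m.sum()>3:
            e=np.percentile(fz[m],90);k=m&(fz>e-.003); o.append((int(round(a*1000)),round(1000*float(e),1),round(1000*float(np.mean(fy[k])),1),round(1000*float(fx[m].max()),1)))
    print(n,o)
E
python3 -c "
from h import *
axis(); print(get_state()['moment'])"
```

```text
top [(60, 57.7, -7.4, 79.6), (80, 58.5, -4.1, 99.8), (100, 62.3, -5.6, 114.1)]
scene [(-80, 59.6, 8.7, -65.4), (20, 57.0, -2.7, 39.9), (40, 57.2, 0.1, 59.7), (60, 58.6, -2.5, 79.4), (80, 57.8, -1.4, 99.2), (100, 64.9, 1.7, 117.3)]
wrist [(-100, 55.3, 1.4, -80.0), (-80, 55.5, 1.1, -60.0), (-60, 55.8, 0.2, -40.0), (-40, 56.0, 0.3, -20.0), (-20, 56.1, 0.2, -0.0), (0, 57.1, 0.0, 20.0), (20, 56.8, 0.3, 39.9), (40, 56.5, 0.5, 60.0), (60, 52.3, 7.6, 66.5)]
[-1.27812346  1.38808246  0.04964985]
```

```bash
python3 -m inch '-1 0 -0.0003 0 0 0.006 0;-1 0 0 0 0 0.006 0;-1 0 0 0 0 0 0'; python3 -m inch '-1 0 0 0 0 0 0;-1 0 0 0 0 0 0' 8; python3 -m inch '-0.35 0 0 0 0 0 0;-0.35 0 0 0 0 0 0;-0.35 0 0 0 0 0 0'; python3 -c "
from h import *
axis(['wrist','scene'])"
```

```text
clock: 17.13
tool_pos: [0.5393, 0.21, 0.0388]
eef_rot: [-0.086, 0.996, -0.001, -0.008]
contact_force: [-7.3, -5.4, 7.4]
opening: 0.235
finger_force: 39.5
clock: 17.3
tool_pos: [0.5398, 0.2102, 0.0385]
eef_rot: [-0.086, 0.996, -0.001, -0.007]
contact_force: [-6.0, -4.7, 4.5]
opening: 0.245
finger_force: 7.8
clock: 17.55
tool_pos: [0.5424, 0.2129, 0.0389]
eef_rot: [-0.086, 0.996, 0.002, -0.005]
contact_force: [-0.6, 0.0, 0.3]
opening: 0.324
finger_force: 0.0
wrist [(-100, 55.4, 1.3, -80.0), (-80, 55.4, 1.2, -60.3), (-60, 55.5, 0.3, -40.0), (-40, 55.5, 0.2, -20.0), (-20, 55.3, 0.2, -0.0), (0, 55.5, -1.2, 20.0), (20, 55.0, -0.7, 29.0), (40, 55.2, 1.3, 60.0), (60, 54.6, 2.0, 69.9)]
scene [(-100, 57.9, 12.3, -81.4), (-80, 59.7, 8.6, -60.3), (20, 55.7, -0.9, 39.7), (40, 58.4, -1.9, 59.7), (60, 57.6, 3.5, 79.9), (80, 57.2, -1.2, 99.5), (100, 63.9, 0.9, 116.9)]
```

Shaft released, lying level on the ramp. I'll recentre, open, lift and then measure the knob.

```bash
python3 -m inch '-0.1 0 -0.0025 0 0 0 0;-0.1 0 0 0 0 -0.01 0;0 0 0 0 0 0 0;0 0 0 -0.005 0 0 0;0 0 0 -0.01 0 0 0;0 0 0 -0.02 0 0 0;0 0 0 -0.03 0 0 0;0 0 0 -0.03 0 0 0;0 0 0 -0.03 0 0 0;0 0 0 -0.015 0 0 0;0 0 0 0 0 0 0;0 0 0 0 0 0 0'
python3 - <<'E'
from h import *
axis(["wrist"])
s=get_state();cm=camera_model("wrist");p,d=snapshot("wrist")
cv2.imwrite("pics/w4.png",p[:,:,::-1])
K=np.array(cm["intrinsics"]);T=np.linalg.inv(np.array(cm["view"]))
v,u=np.nonzero(d>0);nn=cv2.undistortPoints(np.c_[u,v].astype(float)[:,None],K,np.array(cm["dist"]))[:,0]
W=(np.c_[nn,np.ones(len(nn))]*d[v,u][:,None])@T[:3,:3].T+T[:3,3]
m=(abs(W[:,2]-.104)<.004)&(abs(W[:,0]-.46)<.04)&(abs(W[:,1]-.16)<.04)
q=W[m][:,:2].astype(np.float32);r_=cv2.minAreaRect(q*1000);print(m.sum(),r_,q.mean(0),cv2.boxPoints(r_))
print(s["tool_pos"]); o=tool(0); plan([.46,.159,.15],o)
E
```

```text
clock: 18.65
tool_pos: [0.5422, 0.208, 0.1792]
eef_rot: [-0.086, 0.996, 0.0, -0.0]
contact_force: [-0.4, 0.3, 0.4]
opening: 0.5
finger_force: 0.0
wrist [(-100, 55.5, 1.2, -80.0), (-80, 55.4, 0.9, -60.7), (-60, 55.5, 0.1, -40.1), (-40, 55.5, 0.0, -20.0), (-20, 55.5, 0.2, -0.0), (0, 55.4, -0.0, 20.0), (20, 55.4, 0.2, 40.0), (40, 55.3, 0.9, 60.0), (60, 55.1, 1.2, 80.0), (80, 55.1, -0.0, 99.9), (100, 61.9, -0.1, 113.6)]
1788 ((460.6903076171875, 160.47119140625), (14.329736709594727, 44.00041580200195), 87.05152893066406) [0.4604178  0.16096762] [[438.3507  154.44745]
 [482.29285 152.18417]
 [483.0299  166.49493]
 [439.08777 168.75821]]
[0.54164798 0.20743804 0.17796875]
turn [-0.0009 -0.004   0.172 ] rows 1.4332411022305789 shift [ 0.0813 -0.0482  0.0272] rows 2.3700378766943877
```

```bash
python3 -m inch '0 0 0 0 0 -0.002 0.112;0 0 0 0 0 -0.002 0.112;0 0.02 0 0 0 0 0;0 0 0 0 0 0 0' ; python3 -c "
from h import *
plan([.4607,.1605,.083],tool(-2.95))"
```

```text
clock: 19.08
tool_pos: [0.518, 0.2088, 0.1765]
eef_rot: [0.024, 1.0, -0.001, -0.002]
contact_force: [-1.0, 0.0, 0.1]
opening: 0.505
finger_force: 0.0
turn [-0.0022 -0.0038  0.0027] rows 0.03153268512479391 shift [ 0.0548 -0.0512  0.0935] rows 2.8885353276831363
```

```bash
python3 -m inch '0 0.0183 -0.0171 0 -0.0022 -0.0038 0.0027;0 0.0183 -0.0171 0 0 0 0;0 0.0182 -0.017 0.013 0 0 0;0 0 0 0.02 0 0 0;0 0 0 0 0 0 0;0 0 0 0 0 0 0' ; python3 -c "
from h import *
plan([.4607,.1605,.083],tool(-2.95)); print(get_state()['q'])"
```

```text
clock: 19.58
tool_pos: [0.4645, 0.1608, 0.1438]
eef_rot: [0.027, 1.0, 0.001, 0.002]
contact_force: [-0.6, 0.5, -0.4]
opening: 0.499
finger_force: 0.0
turn [ 0.0017  0.0033 -0.0025] rows 0.027502682849924947 shift [ 0.0038 -0.0005  0.0608] rows 1.467819798150332
[-0.06273709  0.75263855 -0.59728566  2.04966954  0.7864994   0.57466479
  0.29542105]
```

```bash
python3 -m inch '0 0.0019 -0.0003 0.012 0.001 0.002 -0.001;0 0.0019 -0.0002 0.012 0 0 0;0 0 0 0.012 0 0 0;0 0 0 0.012 0 0 0;0 0 0 0.0126 0 0 0;0 0 0 0 0 0 0;-1 0 0 0 0 0 0;-1 0 0 0 0 0 0;-1 0 0 0 0 0 0;-1 0 0 0 0 0 0;-1 0 0 0 0 0 0;-1 0 0 0 0 0 0' 25; python3 -c "
from h import *
plan([.4607,.1605,.083],tool(-2.95)); s=get_state();print(s['q'],s['moment'],s['contact_force'])"
```

```text
clock: 20.58
tool_pos: [0.4614, 0.1613, 0.0846]
eef_rot: [0.027, 1.0, 0.001, 0.002]
contact_force: [-0.1, 1.3, 3.1]
opening: 0.154
finger_force: 25.0
turn [ 0.003   0.0044 -0.0019] rows 0.03691720952687442 shift [ 0.0007 -0.0009  0.0016] rows 0.04683327064886024
[-0.15073657  0.84053557 -0.45943028  2.09206116  0.9403263   0.42078448
  0.1534939 ] [ 0.19903013  0.03654792 -0.04971754] [-0.09198464  1.29018765  3.06324481]
```

```bash
python3 -m inch '-1 0 0 0 0 0 0.06;-1 0 0 0 0 0 0.08;-1 0 0 0 0 0 0.08;-1 0 0 0 0 0 0.08;-1 0 0 0 0 0 0.08;-1 0 0 0 0 0 0.08;-1 0 0 0 0 0 0.08;-1 0 0 0 0 0 0.08;-1 0 0 0 0 0 0.03;-1 0 0 0 0 0 0;-1 0 0 0 0 0 0'
cat > st.py <<'E'
from h import *
s=get_state();x=R.from_quat(s["eef_rot"]).as_matrix()[:,0]
print("cam~",9.8*np.pi/180-np.arctan2(-x[1],-x[0]),"M",s["moment"].round(3),"F",s["contact_force"].round(1),s["q"].round(2),"xy",s["tool_pos"].round(4))
E
python3 st.py
```

```text
clock: 21.5
tool_pos: [0.4614, 0.1613, 0.0846]
eef_rot: [0.344, 0.939, 0.002, 0.002]
contact_force: [0.7, 1.3, 6.8]
opening: 0.155
finger_force: 25.0
cam~ 0.8727579342369622 M [ 0.182 -0.003 -0.044] F [0.7 1.3 6.8] [-0.25  0.82 -0.3   2.1   0.74  0.32 -0.3 ] xy [0.4614 0.1613 0.0846]
```

```bash
for i in 1; do python3 -m inch '-1 0 0 -0.0005 0 0 0.05;-1 0 0 0 0 0 0;-1 0 0 0 0 0 0'>/dev/null; python3 st.py; python3 -m inch '-1 0 0 0 0 0 0.05;-1 0 0 0 0 0 0' >/dev/null; python3 st.py; python3 -m inch '-1 0 0 0 0 0 0.05;-1 0 0 0 0 0 0' >/dev/null; python3 st.py; done
```

```text
cam~ 0.9224874161678653 M [ 0.339 -0.178 -0.028] F [1.9 2.4 2. ] [-0.25  0.82 -0.29  2.1   0.72  0.32 -0.33] xy [0.4614 0.1613 0.0846]
cam~ 0.9741129549875167 M [ 0.464 -0.195  0.054] F [0.4 2.1 1.5] [-0.26  0.82 -0.27  2.1   0.7   0.31 -0.36] xy [0.4614 0.1612 0.0846]
cam~ 1.0235414829982799 M [ 0.476 -0.23  -0.076] F [0.9 3.2 2. ] [-0.27  0.82 -0.26  2.1   0.68  0.31 -0.39] xy [0.4614 0.1612 0.0846]
```

```bash
python3 -m inch '-1 0 0 0 0 0 0.04;-1 0 0 0 0 0 0' >/dev/null; python3 st.py; python3 -m inch '-1 0 0 0 0 0 0.04;-1 0 0 0 0 0 0' >/dev/null; python3 st.py;  python3 -m inch '-1 0 0 0 0 0 0.04;-1 0 0 0 0 0 0' >/dev/null; python3 st.py
```

```text
cam~ 1.0650579326201024 M [ 0.649 -0.29  -0.058] F [2.  3.7 2.7] [-0.27  0.81 -0.25  2.1   0.66  0.3  -0.41] xy [0.4614 0.1612 0.0846]
cam~ 1.1062419059795259 M [ 0.691 -0.368 -0.085] F [0.9 4.6 2. ] [-0.28  0.81 -0.25  2.1   0.65  0.3  -0.44] xy [0.4614 0.1612 0.0846]
cam~ 1.146502450884629 M [ 0.835 -0.46   0.008] F [1.7 3.4 1.3] [-0.29  0.81 -0.24  2.1   0.63  0.29 -0.46] xy [0.4613 0.1612 0.0846]
```

```bash
python3 -m inch '-1 0 0 0 0 0 0.04;-1 0 0 0 0 0 0' >/dev/null; python3 st.py; python3 -m inch '-1 0 0 0 0 0 0.03;-1 0 0 0 0 0 0' >/dev/null; python3 st.py;  python3 -m inch '-1 0 0 0 0 0 0.03;-1 0 0 0 0 0 0' >/dev/null; python3 st.py
```

```text
cam~ 1.1865740078704594 M [ 0.846 -0.508  0.149] F [2.4 5.  1.7] [-0.29  0.81 -0.23  2.1   0.61  0.29 -0.49] xy [0.4613 0.161  0.0846]
cam~ 1.215448036008276 M [ 0.902 -0.522  0.197] F [3.7 4.4 1.6] [-0.29  0.81 -0.22  2.1   0.6   0.29 -0.5 ] xy [0.4613 0.1609 0.0846]
cam~ 1.2453187466424576 M [ 0.848 -0.556  0.44 ] F [3.3 4.  2.8] [-0.3   0.81 -0.22  2.1   0.59  0.28 -0.52] xy [0.4612 0.1608 0.0846]
```

```bash
python3 -m inch '-1 0 0 0 0 0 0;-1 0 0 0 0 0 0' >/dev/null; python3 st.py; python3 -m inch '-1 0 0 0 0 0 0' >/dev/null; python3 st.py
```

```text
cam~ 1.2439786750656052 M [ 0.877 -0.591  0.383] F [1.9 4.  2.3] [-0.3   0.81 -0.22  2.1   0.59  0.28 -0.52] xy [0.4612 0.1608 0.0846]
cam~ 1.2440370652008983 M [ 0.819 -0.561  0.423] F [3.1 4.  2.6] [-0.3   0.81 -0.22  2.1   0.59  0.28 -0.52] xy [0.4612 0.1608 0.0846]
```

```bash
python3 -m inch '-1 0 0 0 0 0 0.008;-1 0 0 0 0 0 0' >/dev/null; python3 st.py; python3 -m inch '-0.3 0 0 0 0 0 0;-0.3 0 0 0 0 0 0;-0.3 0 0 0 0 0 0;-0.3 0 0 0 0 0 0;-0.3 0 0 -0.005 0 0 0;-0.3 0 0 -0.01 0 0 0;-0.3 0 0 -0.02 0 0 0;-0.3 0 0 -0.025 0 0 0;-0.3 0 0 -0.025 0 0 0;-0.3 0 0 -0.025 0 0 0;-0.3 0 0 -0.015 0 0 0;-0.3 0 0 0 0 0 0;-0.3 0 0 0 0 0 0'
python3 - <<'E'
from h import *
axis(["wrist","top","scene"])
s=get_state();cm=camera_model("wrist");p,d=snapshot("wrist")
K=np.array(cm["intrinsics"]);T=np.linalg.inv(np.array(cm["view"]))
v,u=np.nonzero(d>0);nn=cv2.undistortPoints(np.c_[u,v].astype(float)[:,None],K,np.array(cm["dist"]))[:,0]
W=(np.c_[nn,np.ones(len(nn))]*d[v,u][:,None])@T[:3,:3].T+T[:3,3]
m=(abs(W[:,2]-.104)<.004)&(abs(W[:,0]-.46)<.04)&(abs(W[:,1]-.16)<.04)
print(m.sum(),cv2.minAreaRect(W[m][:,:2].astype(np.float32)*1000),s["clock"])
p,_=snapshot("scene");cv2.imwrite("pics/s2.png",cv2.resize(p[90:300,270:500,::-1],None,fx=2.8,fy=2.8,interpolation=cv2.INTER_CUBIC))
E
```

```text
cam~ 1.2523303765176168 M [ 0.852 -0.588  0.457] F [2.7 4.8 3.3] [-0.3   0.81 -0.21  2.1   0.59  0.28 -0.53] xy [0.4611 0.1608 0.0846]
clock: 24.58
tool_pos: [0.4605, 0.1599, 0.21]
eef_rot: [0.515, 0.857, 0.002, 0.001]
contact_force: [0.0, -0.5, 0.4]
opening: 0.353
finger_force: 0.0
wrist [(-100, 55.5, -0.7, -80.0), (-80, 55.5, -0.4, -60.1), (-60, 55.5, -0.0, -40.0), (-40, 55.5, 0.2, -20.0), (-20, 55.5, -0.2, -0.0), (0, 55.4, -0.1, 20.0), (20, 55.4, -0.1, 40.0), (40, 55.4, 0.9, 60.0), (60, 55.2, 1.4, 80.0), (80, 55.1, 0.2, 100.0), (100, 61.8, 0.0, 113.1)]
top [(-100, 56.6, -8.8, -87.1), (-80, 54.0, -5.9, -60.8), (-60, 56.2, -1.7, -40.1), (-40, 57.7, -1.7, -20.4), (-20, 56.4, -1.5, -0.2), (0, 57.1, -0.5, 19.4), (20, 55.4, 0.6, 38.8), (40, 56.3, -0.8, 59.8), (60, 56.2, 1.1, 79.8), (80, 57.1, -3.1, 100.0), (100, 63.8, -0.0, 114.3)]
scene [(-100, 55.8, 11.6, -81.1), (-80, 58.7, -0.0, -61.0), (-60, 56.8, -1.9, -40.4), (-40, 58.7, -2.6, -20.9), (-20, 59.0, -3.8, -0.1), (0, 57.3, -2.4, 19.8), (20, 57.1, -0.6, 39.7), (40, 56.5, -1.4, 58.7), (60, 57.2, 1.1, 79.6), (80, 57.0, 0.7, 98.4), (100, 64.8, -2.0, 118.0)]
1044 ((460.82269287109375, 160.5716552734375), (13.968585014343262, 43.67844009399414), 30.696653366088867) 24.7333
```

View pics/s2.png

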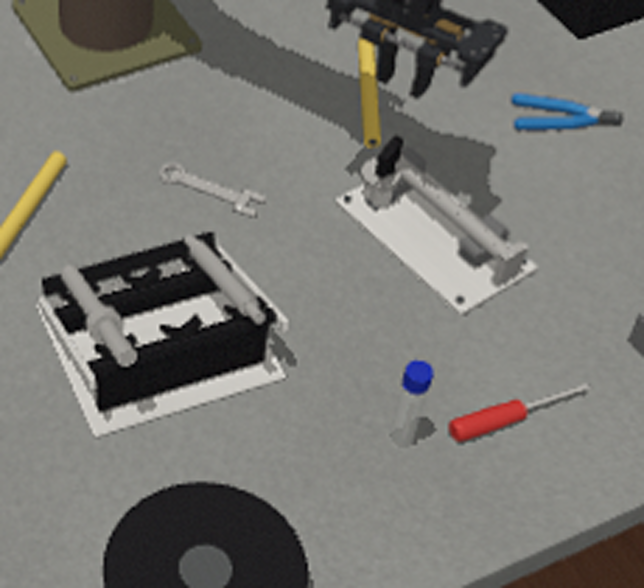

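The picture shows the shaft lying in the trough against the stop at (510,255), with the knob turned. The other two shafts are still in the rack and the vial is standing. I'll check numerically for a gap at the stop.

Run:
```python
from h import *
t=np.radians(9.8);x=np.array([np.cos(t),np.sin(t),0]);y=np.array([-x[1],x[0],0])
cm=camera_model("wrist");p,d=snapshot("wrist");K=np.array(cm["intrinsics"]);T=np.linalg.inv(np.array(cm["view"]))
v,u=np.nonzero(d>0);nn=cv2.undistortPoints(np.c_[u,v].astype(float)[:,None],K,np.array(cm["dist"]))[:,0]
W=(np.c_[nn,np.ones(len(nn))]*d[v,u][:,None])@T[:3,:3].T+T[:3,3]
q=W-[.5275,.2073,0];fx,fy,fz=1000*q@x,1000*q@y,1000*W[:,2]
for a in list(range(-106,-92,2))+list(range(92,108)):
    m=(abs(fy)<4)&(fx>=a)&(fx<a+1); print(a,m.sum(),fz[m].round(0).astype(int)[:14])
```

```text
-106 9 [10 10  9 12 10  9 10 11 10]
-104 9 [ 9  9  8  9  9  9 10 10 10]
-102 7 [ 9  9 10  8  9  9  9]
-100 10 [ 8  9  9 11  9  9 10 50 51 49]
-98 12 [55 55 55 54 54 55 54 56 55 55 55 55]
-96 10 [55 55 56 56 58 56 55 55 55 56]
-94 13 [54 56 55 55 55 55 55 55 56 56 55 55 55]
92 12 [53 53 54 54 56 54 55 56 54 56 53 55]
93 7 [54 54 55 56 54 55 54]
94 9 [52 54 55 54 56 54 54 55 53]
95 8 [54 54 56 55 54 54 54 54]
96 13 [53 55 56 55 55 54 54 56 54 55 55 53 54]
97 6 [54 54 53 56 55 55]
98 9 [54 55 55 55 54 53 55 54 54]
99 6 [54 55 54 55 55 54]
100 32 [55 56 54 56 60 54 55 56 60 61 55 55 59 61]
101 27 [53 56 56 57 60 57 57 61 56 57 61 61 54 55]
102 10 [61 61 60 61 60 61 61 61 60 62]
103 11 [61 61 61 62 62 61 63 61 62 61 62]
104 10 [62 61 61 62 61 61 61 62 61 62]
105 5 [62 61 61 61 62]
106 7 [60 61 60 61 61 61 61]
107 12 [60 61 62 61 62 61 60 61 60 62 62 61]
```

No gap at the stop: the shaft runs from -99.5 to about 100.5 mm, right up to the face. I'll hand the job in.

```bash
python3 -c "
from plant import r
print(r.finish_job())"
```

```text
the job is handed in; nothing more can be done
None
```

The plain shaft is seated in the trough against the end stop and clamped at about 0.45 N m, the other two shafts are still in the rack, nothing was knocked over, and the job was handed in at about 25 s.

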